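Take up the bearing play of a bench rotor

TASK

Check the little rotor on the bench bearing stand for play: gently rock its upright post first toward the adjusting knob and then away from it, until it bears on its bearing each way. Then turn the knob clockwise until the play is just gone and the bearing is lightly preloaded, not tight, and rock the post once more toward the knob and then away with a gentle push to prove that it no longer gives. Let go of everything, never strain the bearing, and leave the oil bottle, the vial and the culture dish where they are.

Things in the scene. Friction and masses are not known exactly. Their poses are not given: they have to be found in the camera images.
- stand: fixed bench stand: aluminium base plate 96 x 256 mm, 12 mm high, with a round grey bearing pedestal (86 mm wide, 46 mm high) at its -y end and a grey housing with a black knob at its +y end. Origin: centre of the underside; z up; its y axis points from the rotor to the knob (rotor axle at y = -70 mm, knob at y = +70 mm)
- axle (a joint): lean of the rotor's axle in rad: 0 upright, positive toward the knob, negative away. It rocks only in the upright plane through post and knob, about point pivot. Within its play it swings almost freely (under 0.5 N at the grip point). The play at the start is 0.02 to 0.065 rad to each side (1.5 to 5 mm at the grip point) and differs from start to start
- pivot (a point): point inside the pedestal about which the axle rocks, 30 mm above the desk, 75 mm below post_grip. Past the end of the play the bearing resists there like a stiff spring: it gives about 0.01 rad (0.7 mm at the grip point) under 5 N with no preload, and less when preloaded. A push of 4 to 8 N at the grip point is right; above about 25 N strains the bearing
- post_grip (a point): grip point: centre of the black ball, 30 mm across, on top of the rotor's slim post (14 mm); 105 mm above the desk when upright, moves with the post. Below: hub (36 mm across, top 37 mm lower), aluminium disc (88 mm across, six wells, 45 mm lower). Grip the ball with the fingers closing across the rocking plane, or push it with one finger: closing along the rocking binds it
- adjuster: fixed grey housing (64 x 70 mm, top 42 mm above the desk) that carries the knob, with a thrust plate that reaches unseen under the rotor's bearing. It is part of the stand; the origin and axes are the same as the stand's.
- knob_grip (a point): point on the upright axis of the black ribbed adjusting knob, 70 mm above the desk, where to grip it; does not turn with it. The knob is round, 39 mm across, from 52 to 82 mm above the desk, and stays where it is left (0.12 N m to turn)
- knob: the knob, turning with it; origin on its axis, at its underside. Clockwise seen from above takes up play: 0.030 rad less lean to each side per radian of turn; the start needs 0.7 to 2.2 rad. The right setting is 0.1 to 0.5 rad past the point where the play vanishes; more than 0.7 rad past it is too tight. Its angle does not tell where play ends: wear differs
- oil_bottle: small brown bottle with black cap, 31 mm across, 68 mm high, standing loose beyond the stand; bystander. Origin: centre of its underside
- vial: empty clear glass vial, 21 mm across, 55 mm high, standing loose beyond the stand; bystander. Origin: centre of its underside
- petri: closed flat culture dish, 63 mm across, 14 mm high, lying loose on the robot's side of the stand; bystander. Origin: centre of its underside

How it is judged:
By the outcome, as a careful person would: the job done as asked, in the order asked, and still so for the second after the job is handed in, with the robot touching nothing.
It also fails if it takes over 72 s, if anything falls off the work surface, if the arm or the gripper's body presses on something with over 40 N, if the wrist force passes 120 N, or if a joint passes its speed limit or range.

ROBOT

A 7-joint arm with a two-finger parallel gripper is mounted at the origin on a cart in front of the work surface, level with it; the furniture and walls round the work are solid. World frame = base frame: x ahead of the robot, y to its left, z up, the work surface at z = 0. Lengths are in m, angles in rad, forces in N, time in s.
With the tool pointing down it reaches from about 0.4 to 0.85 m from the base axis. Payload 4.5 kg.
Tool frame: the origin (TCP) lies between the finger pads; the fingertips stand 11 mm ahead of it and the grasp point (between the pads) lies 8 mm behind it (r.tip_reach is the distance from the TCP to the fingertips, in m); x points along the fingers, y is the direction in which the jaws open and shut, and the axes are right-handed (so a half turn about x gives the same grasp; the last joint's range is limited). The gripper opens to 88 mm and grips with 3 to 60 N. Pads are 18 mm wide; open, the fingers measure 123 mm over their backs; the gripper's body (75 mm by 187 mm) begins 45 mm behind the grasp point.
Start: joints at [1.231, 0.689, -0.195, 1.565, 0.157, 0.902, -0.215], TCP at [0.228, -0.582, 0.211] pointing down, gripper open.
Joint ranges: [-3.01, 3.01], [-0.46, 2.08], [-1.47, 1.51], [0.13, 2.56], [-1, 4.14], [0.04, 2.09], [-2.66, 2.66]. Speed limits (rad/s): [2.57, 2.57, 3.14, 3.14, 3.14, 3.14, 3.14].

INTERFACE

Orientations are given as a unit quaternion [x, y, z, w].
In Python, from plant import r gives the robot as it stands.
- The arm moves only by the tool drive_tool, never from a script. Its argument "deltas" is a list of rows, each a list of 3 entries, a list of its own where there are three numbers: the turn, a rotation vector about the tool's x, y, z in degrees, then the shift along the tool's x, y, z in cm, then the finger opening in cm, from 0 to 8.81. A call has 1 to 12 rows; each row shifts and turns the commanded pose from where the row before left it, along the tool's axes as they then stand; what a row does not reach is not made up. A row lasts 1/12 s, in which the tool goes at most 41.7 mm and 7.16 degrees, less where a joint would pass 70% of its speed; a pose out of reach is approached as far as the arm can. A call is refused whole if a number of a shift passes 4.17 or a number of a turn 7.16, either way. A call with a gripper value outside its range is refused whole. The fingers move at their own pace and stop on an object; "force" is the grip in N (left out, the last holds). Time passes only in rows, so rows that do not move let the fingers close. It gives the time, the measured TCP pose, the force and the opening at its end, in the units of the state.
- r.get_state(): the state, without advancing time (a new reading comes with each control period).
- r.snapshot(name): name is "scene" or "side" or "wrist"; returns a dict with "color" (400x640x3 uint8, red, green, blue), "fov_y" (degrees; the focal length in pixels is half the picture's height over the tangent of half this angle, whatever the lens; pixels are square), "cx", "cy" (the principal point, pixels), "extrinsics" (4x4, takes a point from world to camera coordinates); the wrist camera has in their place "tool_from_camera" (4x4, takes a point from camera to tool coordinates, whose origin is the TCP and whose axes are the tool frame's). Camera axes: x right, y up, looking along -z (the intrinsics and any distortion apply to the point x, -y, -z); pixel columns grow to the right and rows downward; lengths in m; the calibration is good to about 2 mm. A picture is of the moment at which its call begins: read the wrist's pose just before it. There is no depth.
- r.finish_job(): hands the job in, once; it reports no verdict.
The state is a dict: "clock": time; "q": joint angles; "qd": joint speeds; "joint_torque": joint torques, N m; "tool_pos": TCP position; "eef_rot": TCP orientation; "contact_force": force on the tool from outside, world axes, zero at the start; "moment": the same for the moment, N m; "opening": opening from 0.0 (shut) to 1.0 (fully open).
Only numpy, scipy, OpenCV 4.12 (cv2) and the standard library are available. Lean on these libraries where they do the work, as an engineer would, in place of code of your own. Each camera call takes 0.05 s, during which the arm holds its last target. There are 200 camera calls.

## Working session

There is one attempt and no reset: what is moved stays moved. The work goes in short steps, Python scripts to look and compute and a tool call to move; the robot and the scene stay as the last step left them, time stands still between calls to the robot, and variables do not carry over. Pictures are saved under pics/ and viewed, about 8 in all and at most 12, crops included, and the job is handed in when it is done.

Besides the shell and the picture viewer there is one more tool, called after "Request:" as name(argument=value, ...), one argument or row to a line, values as JSON. drive_tool: Moves the arm, as the interface text tells. Its arguments: {"type":"object","properties":{"deltas":{"type":"array","items":{"type":"array"}},"force":{"type":"number"}},"required":["deltas"]}

```bash
mkdir -p pics; ls
cat > h.py <<'E'
import numpy as np, cv2
from plant import r
from scipy.spatial.transform import Rotation as R
def snap(n,f=None):
    s=r.snapshot(n)
    if f: cv2.imwrite('pics/'+f,s['color'][:,:,::-1])
    return s
def foc(s): return s['color'].shape[0]/2/np.tan(np.radians(s['fov_y'])/2)
def ray(s,u,v,st=None):
    d=np.array([(u-s['cx'])/foc(s),-(v-s['cy'])/foc(s),-1.])
    if 'extrinsics' in s: T=np.linalg.inv(s['extrinsics'])
    else:
        W=np.eye(4);W[:3,:3]=R.from_quat(st['eef_rot']).as_matrix();W[:3,3]=st['tool_pos'];T=W@s['tool_from_camera']
    return T[:3,3],T[:3,:3]@d
def onz(s,u,v,z,st=None):
    o,d=ray(s,u,v,st);return o+d*(z-o[2])/d[2]
def proj(s,p):
    c=s['extrinsics']@np.r_[p,1];return s['cx']+foc(s)*c[0]/-c[2],s['cy']-foc(s)*c[1]/-c[2]
E
python3 - <<'E'
from h import *
a=snap('scene','a.png');b=snap('side','b.png')
st=r.get_state();print(st)
for s in(a,b):print({k:v for k,v in s.items() if k!='color'})
print(R.from_quat(st['eef_rot']).as_matrix())
E
```

```text
pics
{'clock': 0.1, 'q': array([ 1.23077543,  0.68989094, -0.19451163,  1.56620364,  0.15730873,
        0.9024879 , -0.21506307]), 'qd': array([ 1.14902406e-03, -2.10371700e-03,  8.71301834e-04, -1.90973711e-03,
        1.31790413e-03, -3.26204913e-05, -7.84034168e-04]), 'joint_torque': array([-2.65305942e-03, -5.28496134e+01, -1.27141111e+00, -1.53834665e+01,
       -5.25817007e-02,  2.00795541e-03,  3.44322859e-05]), 'tool_pos': array([ 0.22797033, -0.581307  ,  0.20990547]), 'eef_rot': array([-0.6946351 , -0.13198026,  0.69493257, -0.13088934]), 'contact_force': array([-0.43951573, -1.3300014 ,  0.13817706]), 'moment': array([-0.00021203, -0.01083857, -0.04957651]), 'opening': 1.0005978756858287}
{'fov_y': 45.376460325483535, 'cx': 311.6881754601779, 'cy': 203.12510983544627, 'extrinsics': array([[-0.86808309, -0.49621429,  0.0142522 ,  0.46810445],
       [ 0.24208963, -0.39810072,  0.88482113, -0.23305832],
       [-0.43338708,  0.77154857,  0.46571284, -0.66586761],
       [ 0.        ,  0.        ,  0.        ,  1.        ]])}
{'fov_y': 53.2052596715498, 'cx': 318.2336100376056, 'cy': 205.0056141764631, 'extrinsics': array([[-0.99885835,  0.04773581, -0.00181557,  0.54391585],
       [-0.03950261, -0.80401589,  0.59329418, -0.06293582],
       [ 0.02686163,  0.59268856,  0.80498368, -0.92722504],
       [ 0.        ,  0.        ,  0.        ,  1.        ]])}
[[-7.00124635e-04  3.65274761e-01 -9.30899489e-01]
 [ 1.43771399e-03 -9.30898387e-01 -3.65275410e-01]
 [-9.99998721e-01 -1.59410553e-03  1.26584259e-04]]
```

View pics/a.png

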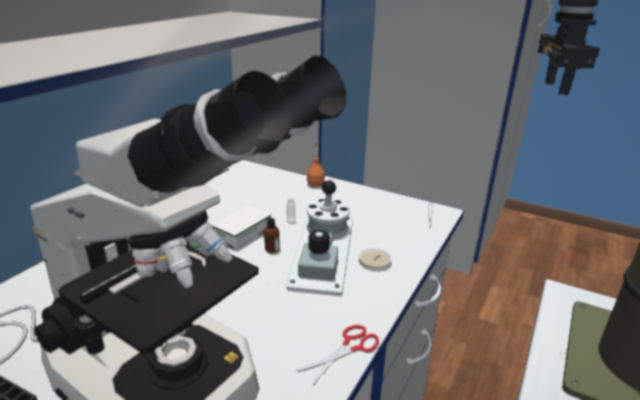

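View pics/b.png

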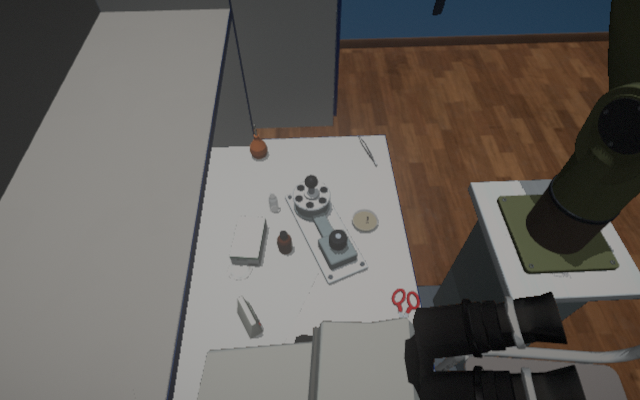

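Both views show the stand: ball near scene (329,187) / side (311,182), and knob near scene (319,240) / side (338,239). The dish is on the robot's side at side (366,220). The shelf and microscope stand some way off.

```bash
cat > m.py <<'E'
from h import *
def dark(s,box,th=70):
    x0,y0,x1,y1=box;c=s['color'][y0:y1,x0:x1].max(2)
    m=(c<th).astype(np.uint8);n,l,stt,ce=cv2.connectedComponentsWithStats(m)
    i=1+np.argmax(stt[1:,4]);return ce[i]+[x0,y0],stt[i]+[x0,y0,0,0,0]
def tri(rs):
    A=0;b=0
    for o,d in rs:
        d=d/np.linalg.norm(d);P=np.eye(3)-np.outer(d,d);A=A+P;b=b+P@o
    return np.linalg.solve(A,b)
E
python3 - <<'E'
from m import *
a=snap('scene');b=snap('side')
B={}
for n,ba,bb in(('ball',(318,176,342,196),(300,172,324,189)),('knob',(302,226,336,256),(324,225,352,252))):
    pa,sa=dark(a,ba);pb,sb=dark(b,bb);print(n,pa,sa,pb,sb)
    p=tri([ray(a,*pa),ray(b,*pb)]);print(p,proj(a,p),proj(b,p))
    B[n]=p
d=B['knob']-B['ball'];print(np.linalg.norm(d[:2]),np.degrees(np.arctan2(d[1],d[0])))
for uv in((366,220),(285,252),(274,210)):print(onz(b,*uv,0.01))
u=np.hstack([cv2.resize(a['color'][160:300,260:400],(560,560),interpolation=2)[:, :400],cv2.resize(b['color'][160:290,250:380],(400,400),interpolation=2).copy() if 0 else cv2.resize(b['color'][160:300,270:370],(400,560),interpolation=2)])
cv2.imwrite('pics/c.png',u[:,:,::-1])
E
```

```text
ball [328.0546875 187.2890625] [322 182  13  13 128] [310.5826087  181.50434783] [305 176  12  12 115]
[ 0.55708438 -0.09306373  0.10415837] (np.float64(328.22732588894587), np.float64(187.18056413844414)) (np.float64(310.4760158629771), np.float64(181.64838575383305))
knob [318.71745152 242.93351801] [309 230  21  24 361] [337.41897233 240.5770751 ] [329 230  18  21 253]
[0.50558201 0.03669972 0.06364313] (np.float64(318.57945492399125), np.float64(243.0146464612564)) (np.float64(337.49511115059477), np.float64(240.46981798343293))
0.1396103354447222 111.6478438610695
[ 0.43009589 -0.04830613  0.01      ]
[0.61966902 0.02829954 0.01      ]
[ 0.64609866 -0.08780431  0.01      ]
```

View pics/c.png

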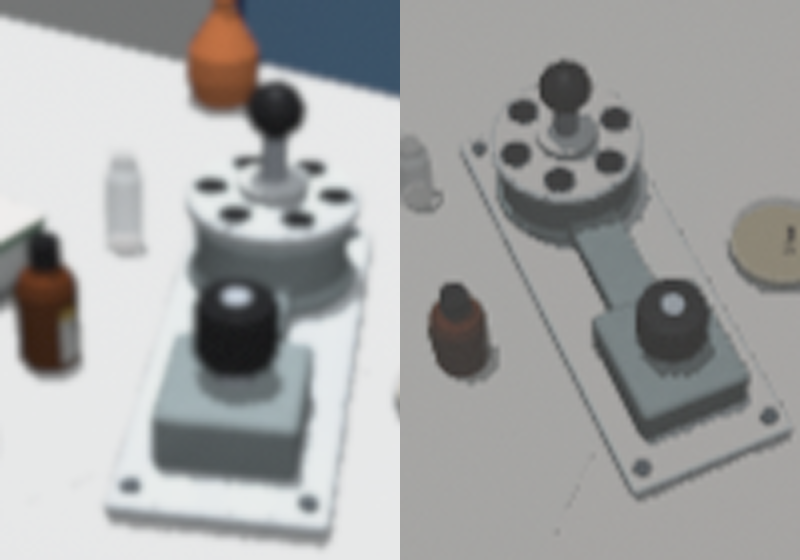

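The crop shows the stand clearly. The rocking axis runs ball to knob at a heading of about 111.6°, and the start jaw axis already lies along it, so I need a quarter turn. I'll move over first.

Request:
drive_tool(
  deltas=[
    [[0,0,0],[0,-2.2,-3.2],8.8],
    [[0,0,0],[0,-2.2,-3.2],8.8],
    [[0,0,0],[0,-2.2,-3.2],8.8],
    [[0,0,0],[0,-2.2,-3.2],8.8],
    [[0,0,0],[0,-2.2,-3.2],8.8],
    [[0,0,0],[0,-2.2,-3.2],8.8],
    [[0,0,0],[0,-2.2,-3.2],8.8],
    [[0,0,0],[0,-2.2,-3.2],8.8],
    [[0,0,0],[0,-2.2,-3.2],8.8],
    [[0,0,0],[0,-2.2,-3.2],8.8],
    [[0,0,0],[0,-2.2,-3.2],8.8],
    [[0,0,0],[0,-2.2,-3.2],8.8],
  ],
)

```text
clock: 1.2
tool_pos: [0.49, -0.1941, 0.2106]
eef_rot: [-0.695, -0.131, 0.695, -0.131]
contact_force: [0.9, -1.0, -0.3]
opening: 1.0
```

Request:
drive_tool(
  deltas=[
    [[-6.5,0,0],[0,0,0],8.8],
    [[-7,0,0],[0,0,0],8.8],
    [[-7,0,0],[0,0,0],8.8],
    [[-7,0,0],[0,0,0],8.8],
    [[-7,0,0],[0,0,0],8.8],
    [[-7,0,0],[0,0,0],8.8],
    [[-7,0,0],[0,0,0],8.8],
    [[-7,0,0],[0,0,0],8.8],
    [[-7,0,0],[0,0,0],8.8],
    [[-7,0,0],[0,0,0],8.8],
    [[-7,0,0],[0,0,0],8.8],
    [[-7,0,0],[0,0,0],8.8],
  ],
)

```text
clock: 2.2
tool_pos: [0.4892, -0.196, 0.2105]
eef_rot: [0.429, 0.562, -0.429, 0.562]
contact_force: [-0.5, 0.2, 0.0]
opening: 0.997
```

```bash
cat >> h.py <<'E'
def to(p,yaw_y=None):
    st=r.get_state();M=R.from_quat(st['eef_rot']).as_matrix()
    print('clock',st['clock'],'pos',st['tool_pos'],'q',st['q'].round(2),'F',st['contact_force'].round(2),'open',round(st['opening'],4))
    print('tool axes y',M[:,1].round(4),'z',M[:,2].round(4),'x',M[:,0].round(4))
    print('shift cm',(M.T@(np.array(p)-st['tool_pos'])*100).round(2))
    if yaw_y is not None:
        y=np.array([*yaw_y,0.]);y/=np.linalg.norm(y);y*=np.sign(y@M[:,1]) or 1
        x=np.array([0,0,-1.]);G=np.c_[x,y,np.cross(x,y)]
        print('turn deg',np.degrees(R.from_matrix(M.T@G).as_rotvec()).round(2))
    return st
E
python3 -c "
from h import *
to([.557,-.093,.2],[.929,.369])"
```

```text
clock 2.2 pos [ 0.48918161 -0.19595974  0.21054645] q [ 0.65  0.61 -0.58  1.85  0.45  0.82  0.11] F [-0.52  0.23  0.05] open 0.9972
tool axes y [ 9.648e-01  2.631e-01 -2.000e-04] z [ 2.631e-01 -9.648e-01  1.000e-04] x [-2.e-04 -1.e-04 -1.e+00]
shift cm [ 1.05  9.25 -8.15]
turn deg [-6.41  0.    0.01]
```

Request:
drive_tool(
  deltas=[
    [[-6.4,0,0],[0,0,0],8.8],
    [[0,0,0],[0,0,0],8.8],
    [[0,0,0],[0.0,3.4,-2.3],8.8],
    [[0,0,0],[0,3.4,-2.3],8.8],
    [[0,0,0],[0,3.4,-2.3],8.8],
    [[0,0,0],[0,0,0],8.8],
    [[0,0,0],[0,0,0],8.8],
  ],
)

```text
clock: 2.78
tool_pos: [0.5605, -0.0911, 0.2107]
eef_rot: [0.399, 0.584, -0.397, 0.584]
contact_force: [-0.8, -0.3, 0.3]
opening: 0.994
```

Run:
```python
from m import *
st=to([.557,-.093,.097],[.929,.369])
s=snap('wrist','w1.png');print(s['tool_from_camera'],s['fov_y'])
# expected ball pixel
W=np.eye(4);W[:3,:3]=R.from_quat(st['eef_rot']).as_matrix();W[:3,3]=st['tool_pos'];T=np.linalg.inv(W@s['tool_from_camera'])
for p in((.557,-.093,.105),(.5055,.037,.07)):
    c=T@np.r_[p,1];print(s['cx']+foc(s)*c[0]/-c[2],s['cy']-foc(s)*c[1]/-c[2])
```

```text
clock 2.7833 pos [ 0.56045206 -0.09105458  0.21069693] q [ 0.43  0.66 -0.6   1.73  0.46  0.89  0.01] F [-0.76 -0.3   0.26] open 0.994
tool axes y [0.9306 0.3661 0.0015] z [ 0.3661 -0.9306 -0.0011] x [ 0.001   0.0016 -1.    ]
shift cm [11.37 -0.41  0.07]
turn deg [-0.19 -0.06 -0.09]
[[-9.43054662e-04  3.00502433e-01 -9.53780582e-01 -1.75206815e-01]
 [ 9.99999535e-01  4.77213515e-04 -8.38400798e-04  6.69627587e-05]
 [ 2.03215504e-04 -9.53780929e-01 -3.00502743e-01 -7.82316313e-02]
 [ 0.00000000e+00  0.00000000e+00  0.00000000e+00  1.00000000e+00]] 70.14349500101936
311.53599392249095 186.90725787968094
310.9499848774398 41.86929401117504
```

View pics/w1.png

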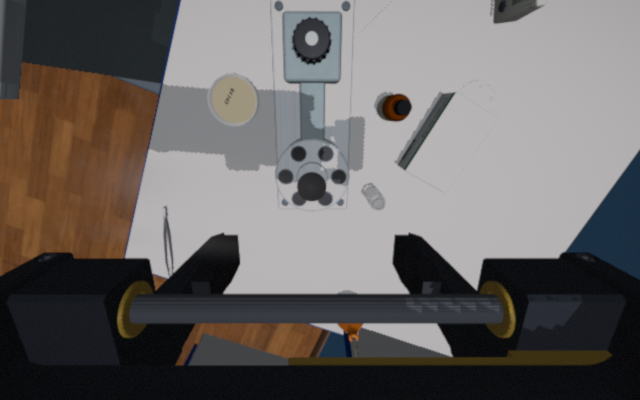

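The wrist view shows the ball at (311,186) and the knob at (312,40), within 2 px of prediction. The plate edges are parallel to the image columns, so yaw is right. Next I'll go down and grip lightly.

Request:
drive_tool(
  deltas=[
    [[0,0,0],[3.0,-0.4,0.1],8.8],
    [[0,0,0],[3.0,0,0],8.8],
    [[0,0,0],[3.0,0,0],8.8],
    [[0,0,0],[2.35,0,0],8.8],
    [[0,0,0],[0,0,0],4],
    [[0,0,0],[0,0,0],4],
    [[0,0,0],[0,0,0],4],
    [[0,0,0],[0,0,0],4],
    [[0,0,0],[0,0,0],4],
  ],
  force=12,
)

```text
clock: 3.58
tool_pos: [0.557, -0.0973, 0.0987]
eef_rot: [0.4, 0.583, -0.399, 0.585]
contact_force: [-0.1, 0.6, 0.0]
opening: 0.641
```

Request:
drive_tool(
  deltas=[
    [[0,0,0],[0,0,0],2],
    [[0,0,0],[0,0,0],2],
    [[0,0,0],[0,0,0],2],
    [[0,0,0],[0,0,0],2],
    [[0,0,0],[0,0,0],2],
    [[0,0,0],[0,0,0],2],
  ],
  force=12,
)

```text
clock: 4.08
tool_pos: [0.5559, -0.0969, 0.0971]
eef_rot: [0.399, 0.584, -0.399, 0.584]
contact_force: [-0.6, 1.1, 0.1]
opening: 0.229
```

```bash
python3 -c "
from h import *
to([.557,-.093,.097],[.929,.369])"
```

```text
clock 4.0833 pos [ 0.55587974 -0.09690821  0.0971224 ] q [ 0.37  0.81 -0.49  1.84  0.6   0.64 -0.1 ] F [-0.55  1.09  0.11] open 0.2285
tool axes y [ 0.9316  0.3635 -0.    ] z [ 3.635e-01 -9.316e-01  1.000e-04] x [-0.e+00 -1.e-04 -1.e+00]
shift cm [ 0.01  0.25 -0.32]
turn deg [-0.35  0.    0.  ]
```

Run:
```python
from m import *
snap('wrist','w2.png')
a=snap('scene');b=snap('side')
cv2.imwrite('pics/d.png',np.hstack([cv2.resize(a['color'][130:230,280:380],(400,400),interpolation=2),cv2.resize(b['color'][130:230,260:360],(400,400),interpolation=2)])[:,:,::-1])
w=cv2.imread('pics/w2.png');d=cv2.imread('pics/d.png');w=cv2.resize(w[120:320],(800,250))
cv2.imwrite('pics/e.png',np.vstack([w[:200],d[:, :]]))
```

```text
(no output)
```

View pics/e.png

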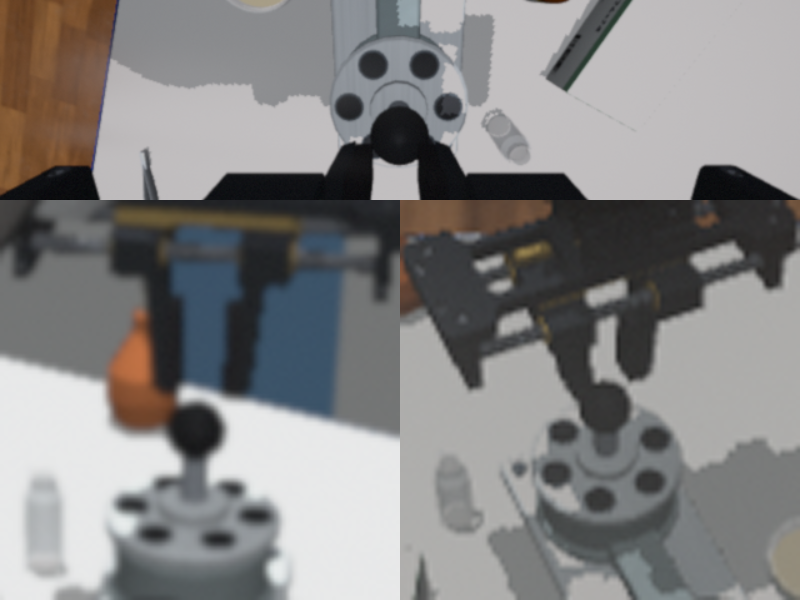

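Run:
```python
from m import *
a=snap('scene');b=snap('side');st=r.get_state();s=snap('wrist')
M=R.from_quat(st['eef_rot']).as_matrix();p=st['tool_pos']
for sg in(-1,1):
    t=p+M@[.011,sg*.010,0];print('tip',t,proj(a,t),proj(b,t))
W=np.eye(4);W[:3,:3]=M;W[:3,3]=p;T=np.linalg.inv(W@s['tool_from_camera'])
def pw(q):
    c=T@np.r_[q,1];return s['cx']+foc(s)*c[0]/-c[2],s['cy']-foc(s)*c[1]/-c[2]
print('ball',pw([.557,-.093,.105]),[pw(p+M@[.011,y,0]) for y in(-.01,.01)])
# observed tips from e.png
ob=[((165/4+280,188/4+130),(585/4-100+260,198/4+130)),((237/4+280,190/4+130),(637/4-100+260,177/4+130))]
for A,B in ob:
    t=tri([ray(a,*A),ray(b,*B)]);print('obs',A,B,t,proj(a,t),proj(b,t))
```

```text
tip [ 0.5465451  -0.10054398  0.08607043] (np.float64(334.47044309501797), np.float64(195.27008671618796)) (np.float64(315.1546044339416), np.float64(184.0494511057819))
tip [ 0.5651764  -0.09327249  0.08606818] (np.float64(324.3721037552411), np.float64(194.47172982439338)) (np.float64(307.01688627297136), np.float64(186.86491912256002))
ball (np.float64(319.3951273244001), np.float64(229.130238560365)) [(np.float64(301.3556946896871), np.float64(222.29173773245)), (np.float64(329.68550505832195), np.float64(222.2759157555411))]
obs (321.25, 177.0) (306.25, 179.5) [ 0.5659881  -0.07920319  0.12898379] (np.float64(321.08599576662067), np.float64(177.1025468016301)) (np.float64(306.3527077794178), np.float64(179.3618404279734))
obs (339.25, 177.5) (319.25, 174.25) [ 0.53655848 -0.09462471  0.1281956 ] (np.float64(338.50566092032204), np.float64(177.9715307522097)) (np.float64(319.7190823144054), np.float64(173.63454229754873))
```

Run:
```python
from h import *
print(r.tip_reach,[x for x in dir(r) if x[0]!='_'])
```

```text
0.011 ['Unreachable', 'finish_job', 'get_state', 'snapshot', 'tip_reach']
```

The images disagree with the stated geometry. The visible tips triangulate to z≈0.128, not 0.086, so they are about 42 mm short, and the fingers closed above the ball. A 2 cm descent is safe under either reading, so I'll open, centre and go down that far.

Request:
drive_tool(
  deltas=[
    [[0,0,0],[0,0.2,-0.3],6],
    [[0,0,0],[0,0,0],6],
    [[0,0,0],[0,0,0],6],
    [[0,0,0],[0,0,0],6],
    [[0,0,0],[0,0,0],6],
    [[0,0,0],[0,0,0],6],
    [[0,0,0],[1,0,0],6],
    [[0,0,0],[1,0,0],6],
    [[0,0,0],[0,0,0],6],
    [[0,0,0],[0,0,0],6],
  ],
  force=12,
)

```text
clock: 5.22
tool_pos: [0.5558, -0.0934, 0.076]
eef_rot: [0.398, 0.585, -0.399, 0.583]
contact_force: [0.6, 0.6, 0.8]
opening: 0.682
```

Run:
```python
from h import *
to([.557,-.093,.055],[.929,.369])
a=snap('scene');b=snap('side');w=snap('wrist')
x=np.vstack([cv2.resize(w['color'][140:320],(800,225))[:200],np.hstack([cv2.resize(a['color'][130:230,280:380],(400,400),interpolation=2),cv2.resize(b['color'][130:230,260:360],(400,400),interpolation=2)])])
cv2.imwrite('pics/f.png',x[:,:,::-1])
```

```text
clock 5.2167 pos [ 0.55576163 -0.0933655   0.07597676] q [ 0.35  0.84 -0.46  1.85  0.62  0.6  -0.13] F [0.64 0.61 0.81] open 0.6815
tool axes y [ 0.9315  0.3638 -0.0022] z [ 3.638e-01 -9.315e-01 -8.000e-04] x [-0.0023 -0.     -1.    ]
shift cm [2.1  0.13 0.01]
turn deg [-0.33 -0.05  0.12]
```

View pics/f.png

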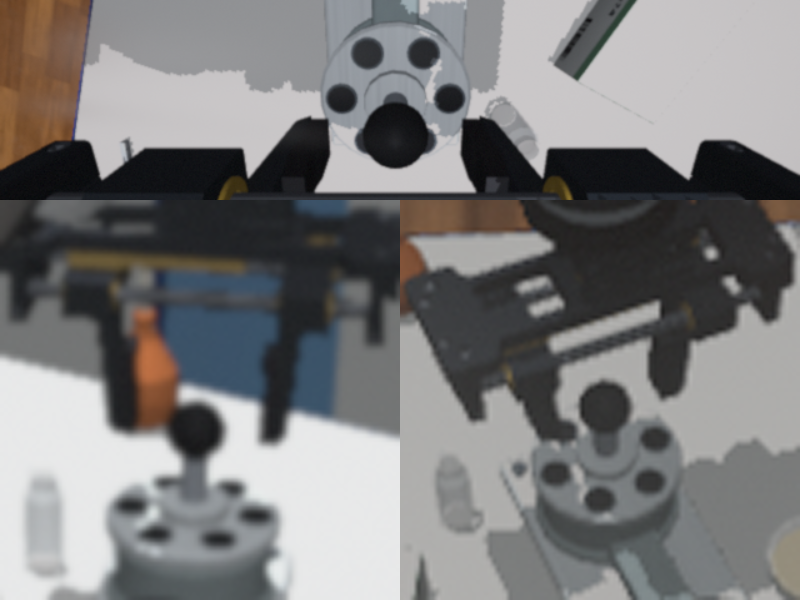

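Run:
```python
from m import *
a=snap('scene');b=snap('side')
for A,B in(((310.5,187.5),(302,188.7)),((347.5,190),(326.2,178.7))):
    t=tri([ray(a,*A),ray(b,*B)]);print(t,proj(a,t),proj(b,t))
```

```text
[ 0.57797708 -0.06506397  0.11153258] (np.float64(311.81767329278625), np.float64(186.67386209237748)) (np.float64(301.19678213693334), np.float64(189.82195811021214))
[ 0.52094955 -0.10222241  0.10276168] (np.float64(346.9799831532163), np.float64(190.32931479107452)) (np.float64(326.5220654949855), np.float64(178.2771857375823))
```

Same result again: the tips are really about 31 mm above the reported TCP, and sit 2 cm too high for the ball's centre. I'll go down another 2 cm and close.

Request:
drive_tool(
  deltas=[
    [[0,0,0],[1,0.1,0],6],
    [[0,0,0],[1,0,0],6],
    [[0,0,0],[0,0,0],6],
    [[0,0,0],[0,0,0],2.5],
    [[0,0,0],[0,0,0],2.5],
    [[0,0,0],[0,0,0],2.5],
    [[0,0,0],[0,0,0],2.5],
    [[0,0,0],[0,0,0],2.5],
    [[0,0,0],[0,0,0],2.5],
    [[0,0,0],[0,0,0],2.5],
    [[0,0,0],[0,0,0],2.5],
  ],
  force=12,
)

```text
clock: 6.38
tool_pos: [0.5573, -0.0933, 0.0574]
eef_rot: [0.399, 0.584, -0.399, 0.584]
contact_force: [-1.0, -1.0, 3.2]
opening: 0.324
```

```bash
python3 -c "
from h import *
for i in range(3):
  st=r.get_state();print(st['clock'],st['tool_pos'],st['contact_force'],st['moment'],st['opening'])
to([.557,-.093,.055],[.929,.369])"
```

```text
6.3833 [ 0.55734918 -0.09325744  0.05738884] [-1.00489019 -0.95615067  3.19318641] [-0.20357949  0.28607008  0.03386034] 0.32430247297951575
6.3833 [ 0.55734918 -0.09325744  0.05738884] [-1.00489019 -0.95615067  3.19318641] [-0.20357949  0.28607008  0.03386034] 0.32430247297951575
6.3833 [ 0.55734918 -0.09325744  0.05738884] [-1.00489019 -0.95615067  3.19318641] [-0.20357949  0.28607008  0.03386034] 0.32430247297951575
clock 6.3833 pos [ 0.55734918 -0.09325744  0.05738884] q [ 0.34  0.87 -0.44  1.86  0.65  0.56 -0.15] F [-1.   -0.96  3.19] open 0.3243
tool axes y [ 9.316e-01  3.634e-01 -4.000e-04] z [ 3.634e-01 -9.316e-01  4.000e-04] x [-3.e-04 -5.e-04 -1.e+00]
shift cm [ 0.24 -0.02 -0.04]
turn deg [-0.35  0.02  0.03]
```

Gripped: the opening is 28.6 mm on the 30 mm ball. Next I rock toward the knob (-z of the tool) in small steps.

Request:
drive_tool(
  deltas=[
    [[0,0,0],[0,0,-0.04],2.5],
    [[0,0,0],[0,0,-0.04],2.5],
    [[0,0,0],[0,0,0],2.5],
  ],
)

```text
clock: 6.63
tool_pos: [0.5571, -0.0924, 0.0573]
eef_rot: [0.399, 0.584, -0.399, 0.584]
contact_force: [-2.0, -0.9, 6.2]
opening: 0.319
```

Request:
drive_tool(
  deltas=[
    [[0,0,0],[0,0,-0.04],2.5],
    [[0,0,0],[0,0,-0.04],2.5],
    [[0,0,0],[0,0,0],2.5],
  ],
)

```text
clock: 6.88
tool_pos: [0.5569, -0.0917, 0.0573]
eef_rot: [0.399, 0.584, -0.399, 0.584]
contact_force: [-2.1, -1.9, 5.3]
opening: 0.323
```

Request:
drive_tool(
  deltas=[
    [[0,0,0],[0,0,-0.04],2.5],
    [[0,0,0],[0,0,-0.04],2.5],
    [[0,0,0],[0,0,0],2.5],
  ],
)

```text
clock: 7.13
tool_pos: [0.5566, -0.0909, 0.0573]
eef_rot: [0.399, 0.584, -0.399, 0.584]
contact_force: [-3.1, -1.6, 4.3]
opening: 0.324
```

```bash
cat >> h.py <<'E'
def f():
    st=r.get_state();u=np.array([-.3637,.9315,0])
    print('clock',round(st['clock'],2),'s_mm',round(1000*u@(st['tool_pos']-[.5573,-.0933,0]),2),'Fu',round(u@st['contact_force'],2),'Fp',round(st['contact_force']@[.9315,.3637,0],2),'Fz',round(st['contact_force'][2],2),'M',st['moment'].round(2),'open',round(st['opening'],3),'z',st['tool_pos'][2].round(4),'q7',st['q'][6].round(2))
E
python3 -c "
from h import *
f()"
```

```text
clock 7.13 s_mm 2.48 Fu -0.34 Fp -3.5 Fz 4.27 M [-0.22  0.39  0.01] open 0.324 z 0.0573 q7 -0.16
```

Request:
drive_tool(
  deltas=[
    [[0,0,0],[0,0,-0.04],2.5],
    [[0,0,0],[0,0,-0.04],2.5],
    [[0,0,0],[0,0,0],2.5],
  ],
)

```text
clock: 7.38
tool_pos: [0.5563, -0.0904, 0.0573]
eef_rot: [0.399, 0.584, -0.399, 0.584]
contact_force: [-2.3, -1.5, 5.8]
opening: 0.324
```

Request:
drive_tool(
  deltas=[
    [[0,0,0],[0,0,-0.04],2.5],
    [[0,0,0],[0,0,-0.04],2.5],
    [[0,0,0],[0,0,0],2.5],
  ],
)

```text
clock: 7.63
tool_pos: [0.5562, -0.09, 0.0573]
eef_rot: [0.399, 0.584, -0.399, 0.584]
contact_force: [-2.0, -2.5, 5.7]
opening: 0.321
```

Request:
drive_tool(
  deltas=[
    [[0,0,0],[0,0,-0.04],2.5],
    [[0,0,0],[0,0,0],2.5],
    [[0,0,0],[0,0,0],2.5],
  ],
)

```text
clock: 7.88
tool_pos: [0.5561, -0.0899, 0.0572]
eef_rot: [0.399, 0.583, -0.399, 0.584]
contact_force: [-2.2, -3.3, 4.3]
opening: 0.319
```

```bash
python3 -c "
from h import *
f()"
```

```text
clock 7.88 s_mm 3.65 Fu -2.24 Fp -3.25 Fz 4.33 M [-0.57  0.29 -0.01] open 0.319 z 0.0572 q7 -0.16
```

Request:
drive_tool(
  deltas=[
    [[0,0,0],[0,0,-0.04],2.5],
    [[0,0,0],[0,0,-0.04],2.5],
    [[0,0,0],[0,0,0],2.5],
  ],
)

```text
clock: 8.13
tool_pos: [0.5559, -0.0894, 0.0572]
eef_rot: [0.399, 0.583, -0.4, 0.584]
contact_force: [-1.3, -4.5, 5.6]
opening: 0.324
```

Request:
drive_tool(
  deltas=[
    [[0,0,0],[0,0,-0.04],2.5],
    [[0,0,0],[0,0,0],2.5],
    [[0,0,0],[0,0,0],2.5],
  ],
)

```text
clock: 8.38
tool_pos: [0.5558, -0.0892, 0.0572]
eef_rot: [0.399, 0.583, -0.4, 0.584]
contact_force: [-0.8, -4.4, 5.7]
opening: 0.321
```

```bash
python3 -c "
from h import *
f()"
```

```text
clock 8.38 s_mm 4.35 Fu -3.78 Fp -2.36 Fz 5.75 M [-0.99  0.08 -0.02] open 0.321 z 0.0572 q7 -0.16
```

Request:
drive_tool(
  deltas=[
    [[0,0,0],[0,0,-0.04],2.5],
    [[0,0,0],[0,0,-0.04],2.5],
    [[0,0,0],[0,0,0],2.5],
    [[0,0,0],[0,0,0],2.5],
  ],
)

```text
clock: 8.72
tool_pos: [0.5557, -0.089, 0.0572]
eef_rot: [0.399, 0.583, -0.4, 0.584]
contact_force: [-0.5, -5.5, 5.0]
opening: 0.325
```

```bash
python3 -c "
from h import *
f()"
```

```text
clock 8.72 s_mm 4.59 Fu -4.9 Fp -2.5 Fz 5.02 M [-1.13 -0.02  0.01] open 0.325 z 0.0572 q7 -0.17
```

Request:
drive_tool(
  deltas=[
    [[0,0,0],[0,0,0.1],2.5],
    [[0,0,0],[0,0,0.1],2.5],
    [[0,0,0],[0,0,0.1],2.5],
    [[0,0,0],[0,0,0],2.5],
    [[0,0,0],[0,0,0],2.5],
  ],
)

```text
clock: 9.13
tool_pos: [0.5562, -0.0899, 0.0572]
eef_rot: [0.399, 0.584, -0.399, 0.584]
contact_force: [-2.0, -2.7, 5.8]
opening: 0.323
```

Request:
drive_tool(
  deltas=[
    [[0,0,0],[0,0,0.1],2.5],
    [[0,0,0],[0,0,0.1],2.5],
    [[0,0,0],[0,0,0],2.5],
  ],
)

```text
clock: 9.38
tool_pos: [0.5567, -0.091, 0.0573]
eef_rot: [0.399, 0.584, -0.399, 0.584]
contact_force: [-3.2, -1.0, 5.9]
opening: 0.323
```

```bash
python3 -c "
from h import *
f()"
```

```text
clock 9.38 s_mm 2.33 Fu 0.28 Fp -3.35 Fz 5.87 M [-0.31  0.5  -0.03] open 0.323 z 0.0573 q7 -0.16
```

```bash
cat >> h.py <<'E'
def g():
    "force, tool position at the ball height, ball position from the wrist picture (mm along the rocking)"
    f();st=r.get_state();s=r.snapshot('wrist');c=s['color'].max(2)
    u=np.array([-.3637,.9315,0]);M=R.from_quat(st['eef_rot']).as_matrix()
    pb=st['tool_pos']+M@[-.048,0,0]
    W=np.eye(4);W[:3,:3]=M;W[:3,3]=st['tool_pos'];T=np.linalg.inv(W@s['tool_from_camera'])
    q=T@np.r_[pb[:2],.105,1];print('exp px',s['cx']+foc(s)*q[0]/-q[2],s['cy']-foc(s)*q[1]/-q[2],'s_ballheight',round(1000*u@(pb-[.5573,-.0933,0]),2))
    np.save('w.npy',s['color']);return s
E
python3 - <<'E'
from h import *
s=g();c=s['color']
cv2.imwrite('pics/g.png',cv2.resize(c[180:330,240:400],(640,600),interpolation=2)[:,:,::-1])
E
```

```text
clock 9.38 s_mm 2.33 Fu 0.28 Fp -3.35 Fz 5.87 M [-0.31  0.5  -0.03] open 0.323 z 0.0573 q7 -0.16
exp px 315.5083553727567 267.15759504874666 s_ballheight 2.29
```

View pics/g.png

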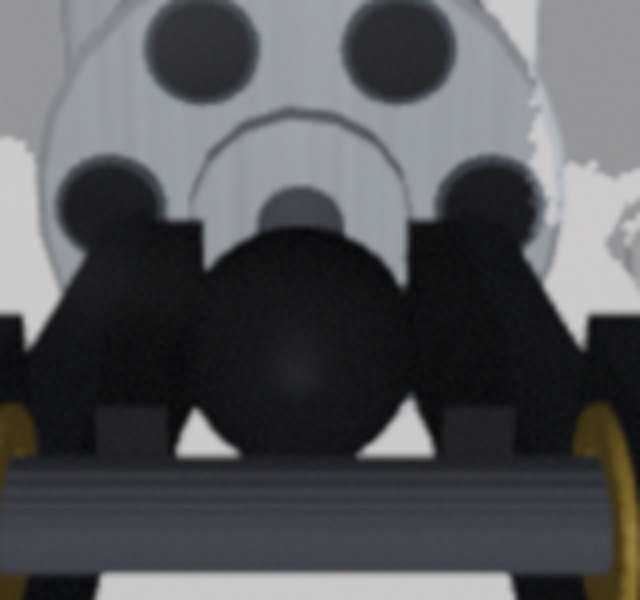

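Request:
drive_tool(
  deltas=[
    [[0,0,0],[0,0,0.1],2.5],
    [[0,0,0],[0,0,0.1],2.5],
    [[0,0,0],[0,0,0],2.5],
    [[0,0,0],[0,0,0],2.5],
  ],
)

```text
clock: 9.77
tool_pos: [0.5573, -0.0927, 0.0573]
eef_rot: [0.399, 0.584, -0.399, 0.584]
contact_force: [-2.1, -1.4, 7.2]
opening: 0.323
```

Request:
drive_tool(
  deltas=[
    [[0,0,0],[0,0,0.1],2.5],
    [[0,0,0],[0,0,0.1],2.5],
    [[0,0,0],[0,0,0],2.5],
    [[0,0,0],[0,0,0],2.5],
  ],
)

```text
clock: 10.1
tool_pos: [0.5581, -0.0946, 0.0573]
eef_rot: [0.399, 0.584, -0.399, 0.584]
contact_force: [-3.2, -0.8, 7.1]
opening: 0.322
```

```bash
python3 -c "
from h import *
g()"
```

```text
clock 10.1 s_mm -1.53 Fu 0.45 Fp -3.31 Fz 7.14 M [-0.25  0.47 -0.04] open 0.322 z 0.0573 q7 -0.15
exp px 315.5082042122423 267.1371705153576 s_ballheight -1.58
```

The ball sits squarely between the pads, at about (315,267) in the wrist picture. I'll carry on away from the knob.

Request:
drive_tool(
  deltas=[
    [[0,0,0],[0,0,0.05],2.5],
    [[0,0,0],[0,0,0.05],2.5],
    [[0,0,0],[0,0,0],2.5],
    [[0,0,0],[0,0,0],2.5],
  ],
)

```text
clock: 10.48
tool_pos: [0.5584, -0.0954, 0.0572]
eef_rot: [0.399, 0.584, -0.399, 0.584]
contact_force: [-3.3, -1.9, 6.8]
opening: 0.325
```

Request:
drive_tool(
  deltas=[
    [[0,0,0],[0,0,0.04],2.5],
    [[0,0,0],[0,0,0.04],2.5],
    [[0,0,0],[0,0,0],2.5],
    [[0,0,0],[0,0,0],2.5],
  ],
)

```text
clock: 10.82
tool_pos: [0.5587, -0.0961, 0.0572]
eef_rot: [0.399, 0.584, -0.399, 0.584]
contact_force: [-3.4, -1.7, 7.5]
opening: 0.322
```

Request:
drive_tool(
  deltas=[
    [[0,0,0],[0,0,0.04],2.5],
    [[0,0,0],[0,0,0.04],2.5],
    [[0,0,0],[0,0,0],2.5],
    [[0,0,0],[0,0,0],2.5],
  ],
)

```text
clock: 11.15
tool_pos: [0.5589, -0.0969, 0.0572]
eef_rot: [0.399, 0.584, -0.399, 0.584]
contact_force: [-4.1, -0.9, 6.2]
opening: 0.324
```

```bash
cat >> h.py <<'E'
def edge():
    "row of the ball's upper edge in the wrist picture beside the post"
    c=np.load('w.npy').astype(float).mean(2);o=[]
    for x in(302,303,304,326,327,328):
        col=c[225:262,x];k=np.argmin(np.diff(col));
        lo,hi=col[min(k+5,36)],col[max(k-5,0)];m=(lo+hi)/2
        i=next(i for i in range(max(k-4,0),36) if col[i]>=m>col[i+1]);o.append(225+i+(col[i]-m)/(col[i]-col[i+1]))
    return np.round(o,2),round(float(np.mean(o)),3)
E
python3 -c "
from h import *
print(edge());g();print(edge())"
```

```text
(array([238.95, 238.44, 237.83, 238.64, 239.34, 239.84]), 238.839)
clock 11.15 s_mm -3.91 Fu 0.7 Fp -4.16 Fz 6.18 M [-0.24  0.54 -0.  ] open 0.324 z 0.0572 q7 -0.14
exp px 315.5081276188434 267.2411783943756 s_ballheight -3.97
(array([238.96, 238.39, 237.57, 238.61, 239.25, 239.56]), 238.723)
```

Request:
drive_tool(
  deltas=[
    [[0,0,0],[0,0,0.04],2.5],
    [[0,0,0],[0,0,0.04],2.5],
    [[0,0,0],[0,0,0],2.5],
    [[0,0,0],[0,0,0],2.5],
  ],
)

```text
clock: 11.53
tool_pos: [0.5591, -0.0972, 0.0572]
eef_rot: [0.399, 0.585, -0.398, 0.583]
contact_force: [-2.7, 0.4, 7.2]
opening: 0.318
```

```bash
python3 -c "
from h import *
g();print(edge())"
```

```text
clock 11.53 s_mm -4.29 Fu 1.37 Fp -2.37 Fz 7.15 M [-0.09  0.6  -0.  ] open 0.318 z 0.0572 q7 -0.14
exp px 315.50792694850566 267.2265653435618 s_ballheight -4.38
(array([238.65, 238.28, 237.48, 238.07, 238.86, 239.33]), 238.445)
```

Request:
drive_tool(
  deltas=[
    [[0,0,0],[0,0,0.04],2.5],
    [[0,0,0],[0,0,0.04],2.5],
    [[0,0,0],[0,0,0],2.5],
    [[0,0,0],[0,0,0],2.5],
  ],
)

```text
clock: 11.92
tool_pos: [0.5592, -0.0975, 0.0572]
eef_rot: [0.399, 0.585, -0.398, 0.583]
contact_force: [-3.5, 1.0, 7.2]
opening: 0.32
```

```bash
python3 -c "
from h import *
g();print(edge())"
```

```text
clock 11.92 s_mm -4.58 Fu 2.17 Fp -2.86 Fz 7.18 M [0.05 0.75 0.04] open 0.32 z 0.0572 q7 -0.14
exp px 315.5076461600226 267.2368958057096 s_ballheight -4.7
(array([238.44, 238.04, 237.19, 238.04, 238.87, 239.34]), 238.32)
```

Request:
drive_tool(
  deltas=[
    [[0,0,0],[0,0,0.05],2.5],
    [[0,0,0],[0,0,0.05],2.5],
    [[0,0,0],[0,0,0],2.5],
    [[0,0,0],[0,0,0],2.5],
  ],
)

```text
clock: 12.3
tool_pos: [0.5593, -0.0978, 0.0572]
eef_rot: [0.399, 0.585, -0.398, 0.583]
contact_force: [-4.2, 1.2, 7.5]
opening: 0.325
```

Request:
drive_tool(
  deltas=[
    [[0,0,0],[0,0,0.04],2.5],
    [[0,0,0],[0,0,0.04],2.5],
    [[0,0,0],[0,0,0],2.5],
    [[0,0,0],[0,0,0],2.5],
  ],
)

```text
clock: 12.63
tool_pos: [0.5594, -0.098, 0.0571]
eef_rot: [0.399, 0.586, -0.398, 0.583]
contact_force: [-5.0, 2.0, 7.5]
opening: 0.319
```

```bash
python3 -c "
from h import *
g();print(edge())"
```

```text
clock 12.63 s_mm -5.18 Fu 3.68 Fp -3.94 Fz 7.49 M [ 0.46  0.86 -0.05] open 0.319 z 0.0571 q7 -0.13
exp px 315.5069525229952 267.30029057520085 s_ballheight -5.37
(array([237.99, 237.38, 236.52, 237.55, 238.22, 238.61]), 237.711)
```

Request:
drive_tool(
  deltas=[
    [[0,0,0],[0,0,0.05],2.5],
    [[0,0,0],[0,0,0.05],2.5],
    [[0,0,0],[0,0,0.04],2.5],
    [[0,0,0],[0,0,0],2.5],
    [[0,0,0],[0,0,0],2.5],
  ],
)

```text
clock: 13.1
tool_pos: [0.5597, -0.0985, 0.0571]
eef_rot: [0.399, 0.586, -0.397, 0.583]
contact_force: [-6.1, 3.2, 7.7]
opening: 0.327
```

```bash
python3 -c "
from h import *
g();print(edge())"
```

```text
clock 13.1 s_mm -5.68 Fu 5.18 Fp -4.49 Fz 7.75 M [0.71 0.98 0.03] open 0.327 z 0.0571 q7 -0.13
exp px 315.5063552052462 267.31091799076086 s_ballheight -5.92
(array([237.45, 237.08, 236.17, 237.23, 237.79, 238.34]), 237.345)
```

The bearing bore about 5 N each way (s≈+4.6 and -5.7 mm). The play is roughly ±3.6–3.9 mm, or 0.048–0.052 rad, so I should turn 1.6–1.75 rad to null it plus about 0.3 rad of preload. Now I'll relax, release and go to the knob.

Request:
drive_tool(
  deltas=[
    [[0,0,0],[0,0,-0.15],2.5],
    [[0,0,0],[0,0,-0.15],2.5],
    [[0,0,0],[0,0,-0.2],2.5],
    [[0,0,0],[0,0,0],5.5],
    [[0,0,0],[0,0,0],5.5],
    [[0,0,0],[0,0,0],5.5],
    [[0,0,0],[0,0,0],5.5],
    [[0,0,0],[0,0,0],5.5],
    [[0,0,0],[-2.0,0,0],5.8],
    [[0,0,0],[-3.0,0,0],6],
    [[0,0,0],[-1.0,0,0],6],
  ],
)

```text
clock: 14.07
tool_pos: [0.5613, -0.0973, 0.1199]
eef_rot: [0.4, 0.583, -0.398, 0.585]
contact_force: [0.9, 0.1, 0.4]
opening: 0.682
```

Request:
drive_tool(
  deltas=[
    [[0,0,0],[0,-0.1,-3.4],6],
    [[0,0,0],[0,0,-3.4],6],
    [[0,0,0],[0,0,-3.4],6],
    [[0,0,0],[0,0,-3.4],6],
    [[0,0,0],[0,0,0],6],
    [[0,0,0],[0,0,0],6],
  ],
)

```text
clock: 14.57
tool_pos: [0.5086, 0.0312, 0.1172]
eef_rot: [0.398, 0.585, -0.397, 0.585]
contact_force: [0.1, -0.5, -0.4]
opening: 0.678
```

Run:
```python
from m import *
to([.5056,.0367,.022],[.929,.369]);f()
a=snap('scene');b=snap('side')
ps=[dark(a,(318,176,342,196)),dark(b,(300,172,324,189))]
print(ps)
```

```text
clock 14.5667 pos [0.50857696 0.03117361 0.11723018] q [ 0.13  0.72 -0.46  1.99  0.58  0.56 -0.36] F [ 0.13 -0.51 -0.44] open 0.6781
tool axes y [9.297e-01 3.683e-01 4.000e-04] z [ 3.683e-01 -9.297e-01 -9.000e-04] x [ 0.e+00  9.e-04 -1.e+00]
shift cm [ 9.52 -0.08 -0.62]
turn deg [-0.05 -0.05 -0.02]
clock 14.57 s_mm 133.67 Fu -0.52 Fp -0.06 Fz -0.44 M [-0.07 -0.12  0.03] open 0.678 z 0.1172 q7 -0.36
[(array([328.264, 186.728]), array([322, 181,  13,  13, 125])), (array([311.69897959, 181.58163265]), array([302, 175,  22,  14, 196]))]
```

Request:
drive_tool(
  deltas=[
    [[0,0,0],[3.0,-0.1,-0.6],6],
    [[0,0,0],[3.0,0,0],6],
    [[0,0,0],[2.5,0,0],6],
    [[0,0,0],[0.9,0,0],6],
    [[0,0,0],[0,0,0],6],
    [[0,0,0],[0,0,0],6],
  ],
)

```text
clock: 15.17
tool_pos: [0.5064, 0.033, 0.0232]
eef_rot: [0.399, 0.583, -0.4, 0.584]
contact_force: [-0.8, 0.1, -0.4]
opening: 0.677
```

Run:
```python
from m import *
to([.5056,.0367,.022],[.929,.369])
a=snap('scene');w=snap('wrist')
x=np.hstack([cv2.resize(w['color'][160:340,220:420],(444,400)),cv2.resize(a['color'][190:290,275:365],(356,400),interpolation=2)])
cv2.imwrite('pics/k.png',x[:,:,::-1])
```

```text
clock 15.1667 pos [0.50635144 0.03297194 0.02322611] q [ 0.01  0.87 -0.28  2.04  0.73  0.33 -0.5 ] F [-0.83  0.1  -0.44] open 0.677
tool axes y [ 9.321e-01  3.621e-01 -2.000e-04] z [ 3.621e-01 -9.321e-01  6.000e-04] x [ 0.e+00 -7.e-04 -1.e+00]
shift cm [ 0.12  0.06 -0.37]
turn deg [-0.43  0.04  0.01]
```

View pics/k.png

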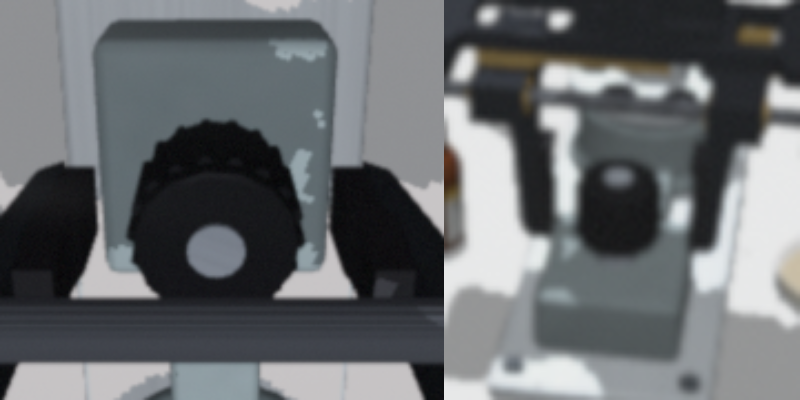

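The fingers straddle the knob just above the housing, centred to about 1 mm. I'll correct by 3.7 mm and grip it.

Request:
drive_tool(
  deltas=[
    [[0,0,0],[0.1,0.1,-0.4],6],
    [[0,0,0],[0,0,0],6],
    [[0,0,0],[0,0,0],3.5],
    [[0,0,0],[0,0,0],3.5],
    [[0,0,0],[0,0,0],3.5],
    [[0,0,0],[0,0,0],3.5],
    [[0,0,0],[0,0,0],3.5],
    [[0,0,0],[0,0,0],3.5],
  ],
  force=30,
)

```text
clock: 15.93
tool_pos: [0.5056, 0.0379, 0.0222]
eef_rot: [0.399, 0.584, -0.399, 0.584]
contact_force: [-0.0, 0.6, 2.1]
opening: 0.398
```

Run:
```python
from m import *
to([.5056,.0367,.022],[.929,.369]);f()
```

```text
clock 15.9333 pos [0.50560011 0.0379341  0.02223459] q [ 0.    0.87 -0.28  2.05  0.73  0.32 -0.51] F [-0.01  0.6   2.06] open 0.3984
tool axes y [9.316e-01 3.634e-01 3.000e-04] z [ 3.634e-01 -9.316e-01  2.000e-04] x [ 4.e-04 -1.e-04 -1.e+00]
shift cm [ 0.02 -0.04  0.11]
turn deg [-0.35  0.01 -0.02]
clock 15.93 s_mm 141.05 Fu 0.56 Fp 0.21 Fz 2.06 M [-0.1  -0.15 -0.  ] open 0.398 z 0.0222 q7 -0.51
```

Request:
drive_tool(
  deltas=[
    [[0,0,0],[0,0,0],2.5],
    [[0,0,0],[0,0,0],2.5],
    [[0,0,0],[0,0,0],2.5],
  ],
  force=30,
)

```text
clock: 16.18
tool_pos: [0.5056, 0.0379, 0.0222]
eef_rot: [0.399, 0.584, -0.399, 0.584]
contact_force: [0.9, -0.5, 3.0]
opening: 0.4
```

Request:
drive_tool(
  deltas=[
    [[3,0,0],[0,0,0],2.5],
    [[3,0,0],[0,0,0],2.5],
    [[3,0,0],[0,0,0],2.5],
    [[3,0,0],[0,0,0],2.5],
    [[0,0,0],[0,0,0],2.5],
  ],
)

```text
clock: 16.6
tool_pos: [0.5057, 0.038, 0.0222]
eef_rot: [0.458, 0.538, -0.458, 0.539]
contact_force: [-0.1, 0.3, 2.9]
opening: 0.398
```

Run:
```python
from m import *
to([.5056,.0367,.022],[.929,.369]);f();snap('wrist','k1.png')
```

```text
clock 16.6 pos [0.50568734 0.03798582 0.02222351] q [-0.03  0.87 -0.23  2.05  0.65  0.3  -0.64] F [-0.14  0.26  2.88] open 0.3979
tool axes y [9.871e-01 1.598e-01 5.000e-04] z [ 1.598e-01 -9.871e-01  3.000e-04] x [ 5.e-04 -2.e-04 -1.e+00]
shift cm [ 0.02 -0.03  0.13]
turn deg [-12.47   0.02  -0.03]
clock 16.6 s_mm 141.06 Fu 0.29 Fp -0.04 Fz 2.88 M [-0.07 -0.19 -0.08] open 0.398 z 0.0222 q7 -0.64
```

Request:
drive_tool(
  deltas=[
    [[5,0,0],[0,0,0],2.5],
    [[5,0,0],[0,0,0],2.5],
    [[5,0,0],[0,0,0],2.5],
    [[5,0,0],[0,0,0],2.5],
    [[5,0,0],[0,0,0],2.5],
    [[5,0,0],[0,0,0],2.5],
    [[5,0,0],[0,0,0],2.5],
    [[5,0,0],[0,0,0],2.5],
    [[5,0,0],[0,0,0],2.5],
    [[5,0,0],[0,0,0],2.5],
    [[0,0,0],[0,0,0],2.5],
  ],
)

```text
clock: 17.57
tool_pos: [0.5061, 0.038, 0.0222]
eef_rot: [0.643, 0.294, -0.643, 0.294]
contact_force: [1.0, -0.1, 2.2]
opening: 0.401
```

Run:
```python
from m import *
to([.5056,.0367,.022],[.929,.369]);f()
```

```text
clock 17.5667 pos [0.50610078 0.0379822  0.02220473] q [-0.12  0.86 -0.08  2.05  0.26  0.24 -1.13] F [ 0.98 -0.09  2.2 ] open 0.4013
tool axes y [ 0.7568 -0.6537  0.0009] z [-0.6537 -0.7568 -0.0008] x [ 0.0012  0.     -1.    ]
shift cm [0.02 0.05 0.13]
turn deg [-6.248e+01 -1.000e-02 -7.000e-02]
clock 17.57 s_mm 140.91 Fu -0.44 Fp 0.88 Fz 2.2 M [-0.02 -0.31 -0.  ] open 0.401 z 0.0222 q7 -1.13
```

Request:
drive_tool(
  deltas=[
    [[5,0,0],[0,0,0],2.5],
    [[5,0,0],[0,0,0],2.5],
    [[5,0,0],[0,0,0],2.5],
    [[5,0,0],[0,0,0],2.5],
    [[5,0,0],[0,0,0],2.5],
    [[5,0,0],[0,0,0],2.5],
    [[0,0,0],[0,0,0],2.5],
  ],
)

```text
clock: 18.15
tool_pos: [0.5067, 0.0379, 0.0222]
eef_rot: [0.698, 0.118, -0.696, 0.119]
contact_force: [2.7, -1.2, 2.1]
opening: 0.398
```

Run:
```python
from m import *
to([.5056,.0367,.022],[.929,.369]);f()
```

```text
clock 18.15 pos [0.50672348 0.03788651 0.02223315] q [-0.16  0.86 -0.    2.05  0.01  0.22 -1.41] F [ 2.72 -1.23  2.11] open 0.3984
tool axes y [ 3.303e-01 -9.439e-01  8.000e-04] z [-0.9439 -0.3303 -0.0023] x [ 0.0024  0.     -1.    ]
shift cm [0.02 0.07 0.15]
turn deg [ 8.762e+01 -1.400e-01  6.000e-02]
clock 18.15 s_mm 140.59 Fu -2.14 Fp 2.09 Fz 2.11 M [-0.1  -0.55 -0.04] open 0.398 z 0.0222 q7 -1.41
```

Request:
drive_tool(
  deltas=[
    [[5,0,0],[0,0,0],2.5],
    [[5,0,0],[0,0,0],2.5],
    [[5,0,0],[0,0,0],2.5],
    [[5,0,0],[0,0,0],2.5],
    [[0,0,0],[0,0,0],2.5],
    [[0,0,0],[0,0,0],2.5],
  ],
)

```text
clock: 18.65
tool_pos: [0.5069, 0.0376, 0.0223]
eef_rot: [0.708, -0.002, -0.706, -0.002]
contact_force: [4.2, -2.7, 0.4]
opening: 0.396
```

Run:
```python
from m import *
to([.5056,.0367,.022],[.929,.369]);f();snap('wrist','k2.png')
```

```text
clock 18.65 pos [0.50688574 0.03756767 0.02226302] q [-0.19  0.87  0.04  2.05 -0.15  0.22 -1.6 ] F [ 4.21 -2.67  0.45] open 0.3965
tool axes y [-6.2e-03 -1.0e+00  5.0e-04] z [-1.      0.0062 -0.0028] x [ 2.8e-03 -5.0e-04 -1.0e+00]
shift cm [0.03 0.09 0.13]
turn deg [67.98 -0.16  0.07]
clock 18.65 s_mm 140.24 Fu -4.02 Fp 2.95 Fz 0.45 M [-0.38 -0.87  0.09] open 0.396 z 0.0223 q7 -1.6
```

The tool turned the knob 111.7° (1.95 rad) clockwise. I'll release, rise, turn the wrist back and return over the ball.

Request:
drive_tool(
  deltas=[
    [[0,0,0],[0,0,0],6],
    [[0,0,0],[0,0,0],6],
    [[0,0,0],[0,0,0],6],
    [[0,0,0],[0,0,0],6],
    [[0,0,0],[0,0,0],6],
    [[0,0,0],[-2.5,0,0],6],
    [[0,0,0],[-3.5,0,0],6],
    [[0,0,0],[-3.5,0,0],6],
    [[-6.5,0,0],[0,0,0],6],
    [[-6.5,0,0],[0,0,0],6],
    [[-6.5,0,0],[0,0,0],6],
    [[-6.5,0,0],[0,0,0],6],
  ],
  force=12,
)

```text
clock: 19.7
tool_pos: [0.505, 0.0381, 0.1174]
eef_rot: [-0.689, -0.157, 0.69, -0.157]
contact_force: [-0.2, 0.4, -0.0]
opening: 0.681
```

Request:
drive_tool(
  deltas=[
    [[-7,0,0],[0,0,0],6],
    [[-7,0,0],[0,0,0],6],
    [[-7,0,0],[0,0,0],6],
    [[-7,0,0],[0,0,0],6],
    [[-7,0,0],[0,0,0],6],
    [[-7,0,0],[0,0,0],6],
    [[-7,0,0],[0,0,0],6],
    [[-7,0,0],[0,0,0],6],
    [[-7,0,0],[0,0,0],6],
    [[-7,0,0],[0,0,0],6],
    [[-7,0,0],[0,0,0],6],
    [[-7,0,0],[0,0,0],6],
  ],
)

```text
clock: 20.7
tool_pos: [0.5049, 0.0378, 0.117]
eef_rot: [0.407, 0.578, -0.407, 0.578]
contact_force: [0.5, -0.4, 0.4]
opening: 0.68
```

Run:
```python
from m import *
a=snap('scene');b=snap('side')
p=tri([ray(a,*dark(a,(318,176,342,196))[0]),ray(b,*dark(b,(300,172,324,189))[0])]);print('ball',p)
to([.5573,-.0933,.118],[.929,.369]);f()
```

```text
ball [ 0.55300882 -0.08580169  0.10863998]
clock 20.8 pos [0.50483657 0.03772495 0.1168845 ] q [ 0.1   0.71 -0.42  2.    0.55  0.54 -0.38] F [ 0.65  0.57 -0.1 ] open 0.6769
tool axes y [ 0.9435  0.3315 -0.001 ] z [ 3.315e-01 -9.435e-01 -5.000e-04] x [-1.1e-03  1.0e-04 -1.0e+00]
shift cm [-0.12  0.61 14.1 ]
turn deg [-2.3  -0.03  0.06]
clock 20.8 s_mm 141.13 Fu 0.29 Fp 0.82 Fz -0.1 M [-0.02 -0.17 -0.02] open 0.677 z 0.1169 q7 -0.38
```

Request:
drive_tool(
  deltas=[
    [[-1.9,0,0],[0,0,0],6],
    [[0,0,0],[0,0,0],6],
    [[0,0,0],[0,0.1,3.5],6],
    [[0,0,0],[0,0,3.5],6],
    [[0,0,0],[0,0,3.5],6],
    [[0,0,0],[0,0,3.6],6],
    [[0,0,0],[0,0,0],6],
    [[0,0,0],[0,0,0],6],
  ],
)

```text
clock: 21.47
tool_pos: [0.5575, -0.0959, 0.1167]
eef_rot: [0.401, 0.582, -0.402, 0.582]
contact_force: [0.7, -0.3, 0.3]
opening: 0.675
```

Run:
```python
from m import *
a=snap('scene')
st=to([.5575,-.0937,.057],[.929,.369]);s=snap('wrist')
W=np.eye(4);W[:3,:3]=R.from_quat(st['eef_rot']).as_matrix();W[:3,3]=st['tool_pos'];T=np.linalg.inv(W@s['tool_from_camera'])
c=T@np.r_[.5575,-.0937,.105,1];print(s['cx']+foc(s)*c[0]/-c[2],s['cy']-foc(s)*c[1]/-c[2])
cv2.imwrite('pics/n.png',np.hstack([cv2.resize(s['color'][100:320,200:440],(436,400)),cv2.resize(a['color'][140:240,285:375],(360,400),interpolation=2)])[:,:,::-1])
```

```text
clock 21.5167 pos [ 0.55709983 -0.09326938  0.11689857] q [ 0.37  0.78 -0.49  1.83  0.55  0.68 -0.07] F [0.63 0.47 0.79] open 0.6796
tool axes y [ 9.331e-01  3.596e-01 -3.000e-04] z [ 3.596e-01 -9.331e-01 -5.000e-04] x [-4.e-04  3.e-04 -1.e+00]
shift cm [5.99 0.02 0.06]
turn deg [-0.59 -0.03  0.01]
315.83663402599234 222.51270590086287
```

View pics/n.png

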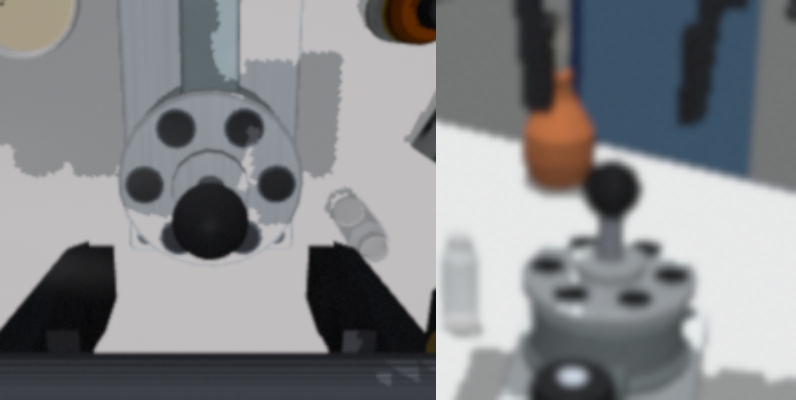

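The ball is at (315.6,222), matching the upright prediction (315.8,222.5). Descending and gripping as before.

Request:
drive_tool(
  deltas=[
    [[0,0,0],[2,0,0.05],6],
    [[0,0,0],[2,0,0],6],
    [[0,0,0],[1.5,0,0],6],
    [[0,0,0],[0.4,0,0],6],
    [[0,0,0],[0,0,0],6],
    [[0,0,0],[0,0,0],2.5],
    [[0,0,0],[0,0,0],2.5],
    [[0,0,0],[0,0,0],2.5],
    [[0,0,0],[0,0,0],2.5],
    [[0,0,0],[0,0,0],2.5],
    [[0,0,0],[0,0,0],2.5],
    [[0,0,0],[0,0,0],2.5],
  ],
  force=12,
)

```text
clock: 22.57
tool_pos: [0.5574, -0.0939, 0.0586]
eef_rot: [0.399, 0.583, -0.4, 0.584]
contact_force: [-2.3, -0.5, 5.1]
opening: 0.32
```

```bash
python3 -c "
from h import *
g();print(edge())"
```

```text
clock 22.57 s_mm -0.59 Fu 0.41 Fp -2.33 Fz 5.06 M [-0.11  0.29 -0.  ] open 0.32 z 0.0586 q7 -0.13
exp px 315.5112271682399 265.74074506026074 s_ballheight -0.56
(array([238.07, 237.65, 237.29, 237.26, 237.81, 238.34]), 237.738)
```

Request:
drive_tool(
  deltas=[
    [[0,0,0],[0,0,-0.05],2.5],
    [[0,0,0],[0,0,-0.05],2.5],
    [[0,0,0],[0,0,0],2.5],
    [[0,0,0],[0,0,0],2.5],
  ],
)

```text
clock: 22.95
tool_pos: [0.5573, -0.0936, 0.0586]
eef_rot: [0.399, 0.583, -0.4, 0.584]
contact_force: [-1.0, -1.9, 4.7]
opening: 0.32
```

```bash
python3 -c "
from h import *
g();print(edge())"
```

```text
clock 22.95 s_mm -0.3 Fu -1.44 Fp -1.65 Fz 4.72 M [-0.33  0.16  0.05] open 0.32 z 0.0586 q7 -0.13
exp px 315.51133364013464 265.736036462468 s_ballheight -0.23
(array([238.47, 238.  , 237.42, 237.54, 238.27, 238.57]), 238.044)
```

Request:
drive_tool(
  deltas=[
    [[0,0,0],[0,0,-0.05],2.5],
    [[0,0,0],[0,0,-0.05],2.5],
    [[0,0,0],[0,0,0],2.5],
    [[0,0,0],[0,0,0],2.5],
  ],
)

```text
clock: 23.33
tool_pos: [0.5572, -0.0933, 0.0586]
eef_rot: [0.399, 0.583, -0.4, 0.584]
contact_force: [-1.2, -3.5, 5.7]
opening: 0.324
```

Request:
drive_tool(
  deltas=[
    [[0,0,0],[0,0,-0.05],2.5],
    [[0,0,0],[0,0,-0.05],2.5],
    [[0,0,0],[0,0,0],2.5],
    [[0,0,0],[0,0,0],2.5],
  ],
)

```text
clock: 23.67
tool_pos: [0.5571, -0.0931, 0.0586]
eef_rot: [0.399, 0.582, -0.401, 0.584]
contact_force: [-0.5, -3.8, 4.7]
opening: 0.324
```

```bash
python3 -c "
from h import *
g();print(edge())"
```

```text
clock 23.67 s_mm 0.26 Fu -3.33 Fp -1.79 Fz 4.71 M [-0.91 -0.06 -0.03] open 0.324 z 0.0586 q7 -0.14
exp px 315.51137323489803 265.6808615742789 s_ballheight 0.42
(array([239.13, 238.68, 238.36, 238.14, 238.88, 239.35]), 238.756)
```

Request:
drive_tool(
  deltas=[
    [[0,0,0],[0,0,-0.05],2.5],
    [[0,0,0],[0,0,-0.05],2.5],
    [[0,0,0],[0,0,0],2.5],
    [[0,0,0],[0,0,0],2.5],
  ],
)

```text
clock: 24.05
tool_pos: [0.557, -0.0929, 0.0586]
eef_rot: [0.399, 0.582, -0.401, 0.584]
contact_force: [1.7, -6.5, 4.9]
opening: 0.323
```

```bash
python3 -c "
from h import *
g();print(edge())"
```

```text
clock 24.05 s_mm 0.52 Fu -6.7 Fp -0.8 Fz 4.87 M [-1.19 -0.26  0.08] open 0.323 z 0.0586 q7 -0.14
exp px 315.51174511462773 265.67476020260074 s_ballheight 0.72
(array([239.41, 238.95, 238.43, 238.43, 239.27, 239.6 ]), 239.014)
```

Request:
drive_tool(
  deltas=[
    [[0,0,0],[0,0,0.1],2.5],
    [[0,0,0],[0,0,0.1],2.5],
    [[0,0,0],[0,0,0.1],2.5],
    [[0,0,0],[0,0,0.1],2.5],
    [[0,0,0],[0,0,0],2.5],
    [[0,0,0],[0,0,0],2.5],
  ],
)

```text
clock: 24.6
tool_pos: [0.5575, -0.0937, 0.0586]
eef_rot: [0.399, 0.583, -0.4, 0.584]
contact_force: [-1.3, -1.4, 6.9]
opening: 0.322
```

```bash
python3 -c "
from h import *
g();print(edge())"
```

```text
clock 24.6 s_mm -0.41 Fu -0.85 Fp -1.77 Fz 6.93 M [-0.29  0.26  0.02] open 0.322 z 0.0586 q7 -0.13
exp px 315.5105250932372 265.75923547406927 s_ballheight -0.4
(array([238.44, 237.95, 237.34, 237.24, 237.84, 238.35]), 237.86)
```

Request:
drive_tool(
  deltas=[
    [[0,0,0],[0,0,0.1],2.5],
    [[0,0,0],[0,0,0.1],2.5],
    [[0,0,0],[0,0,0],2.5],
    [[0,0,0],[0,0,0],2.5],
  ],
)

```text
clock: 24.98
tool_pos: [0.5577, -0.0941, 0.0586]
eef_rot: [0.399, 0.584, -0.399, 0.583]
contact_force: [-2.7, 1.9, 8.2]
opening: 0.324
```

```bash
python3 -c "
from h import *
g();print(edge())"
```

```text
clock 24.98 s_mm -0.89 Fu 2.69 Fp -1.82 Fz 8.18 M [0.16 0.55 0.03] open 0.324 z 0.0586 q7 -0.13
exp px 315.51015285709167 265.79182229562963 s_ballheight -0.97
(array([237.42, 237.  , 236.37, 236.79, 237.36, 237.85]), 237.13)
```

Request:
drive_tool(
  deltas=[
    [[0,0,0],[0,0,0.05],2.5],
    [[0,0,0],[0,0,0.05],2.5],
    [[0,0,0],[0,0,0.05],2.5],
    [[0,0,0],[0,0,0],2.5],
    [[0,0,0],[0,0,0],2.5],
  ],
)

```text
clock: 25.45
tool_pos: [0.5578, -0.0945, 0.0585]
eef_rot: [0.399, 0.585, -0.398, 0.583]
contact_force: [-4.4, 3.5, 8.3]
opening: 0.321
```

```bash
python3 -c "
from h import *
g();print(edge())"
```

```text
clock 25.45 s_mm -1.27 Fu 4.89 Fp -2.81 Fz 8.27 M [0.52 0.72 0.02] open 0.321 z 0.0585 q7 -0.12
exp px 315.51007915822163 265.81634612347466 s_ballheight -1.41
(array([236.93, 236.38, 235.94, 236.08, 236.87, 237.34]), 236.589)
```

There is no dead zone now: the force reverses continuously and the ball gives only about 0.35–0.4 mm each way under about 5 N, so it is stiffer than unpreloaded. The earlier onsets (+3.15 / -4.05 mm) put the vanishing point at about 1.60 rad, so the preload is about 0.35 rad. I'll relax, release and retreat.

Request:
drive_tool(
  deltas=[
    [[0,0,0],[0,0,-0.1],2.5],
    [[0,0,0],[0,0,-0.1],2.5],
    [[0,0,0],[0,0,-0.1],2.5],
    [[0,0,0],[0,0,0],6],
    [[0,0,0],[0,0,0],6],
    [[0,0,0],[0,0,0],6],
    [[0,0,0],[0,0,0],6],
    [[0,0,0],[0,0,0],6],
    [[0,0,0],[0,0,0],6],
    [[0,0,0],[-2,0,0],6],
    [[0,0,0],[-3.5,0,0],6],
    [[0,0,0],[-3.5,0,0],6],
  ],
)

```text
clock: 26.5
tool_pos: [0.5566, -0.0938, 0.1482]
eef_rot: [0.399, 0.585, -0.4, 0.583]
contact_force: [1.4, 0.1, -0.9]
opening: 0.678
```

Request:
drive_tool(
  deltas=[
    [[0,0,0],[-3,0,0],6],
    [[0,0,0],[-1,0,0],6],
    [[0,0,0],[0,0,0],6],
    [[0,0,0],[0,0,0],6],
  ],
)

```text
clock: 26.83
tool_pos: [0.5574, -0.0943, 0.1877]
eef_rot: [0.399, 0.583, -0.4, 0.583]
contact_force: [-1.0, 0.5, -0.8]
opening: 0.685
```

Run:
```python
from m import *
f()
w=snap('wrist');s=snap('side');a=snap('scene')
cv2.imwrite('pics/z.png',np.hstack([cv2.resize(s['color'][150:290,230:390],(400,350)),cv2.resize(w['color'],(400,350))])[:,:,::-1])
```

```text
clock 26.83 s_mm -1.0 Fu 0.84 Fp -0.71 Fz -0.84 M [-0.02 -0.12  0.02] open 0.685 z 0.1877 q7 0.0
```

View pics/z.png

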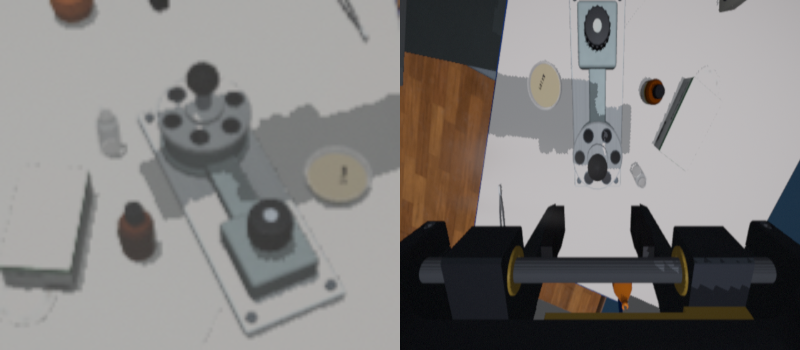

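The gripper is clear and open, the post is upright, and the bottle, vial and dish stand where they were. Handing in.

```bash
python3 -c "
from plant import r
print(r.finish_job())"
```

```text
the job is handed in; nothing more can be done
None
```

I completed the job and handed it in at about 27 s on the robot's clock; it gives no verdict.

- **First rock:** I rocked the post toward the knob and then away, to about 5 N each way. It ran free for about 7.2 mm at the ball, roughly ±0.048 rad of play.
- **Knob:** I turned it 1.95 rad clockwise. The play should have vanished at about 1.60 rad, which leaves about 0.35 rad of preload, give or take 0.1. I did not check separately that the fingers never slipped on the knob.
- **Proof rock:** I rocked it toward the knob to about 6 N and then away to about 5 N. There was no free zone, and the ball gave only about 0.4 mm each way, stiffer than before.
- **Let go:** The gripper is open and clear, and the last pictures show the post upright and the bottle, vial and dish where they stood.

**What disagreed:**
- The fingertips were about 42 mm short of the stated tool point, so my first close went above the ball without touching it. I corrected for this from the pictures.
- The grip gave a little under load, so the play figures come from the onset of force and the ball's position in the wrist camera. They carry about ±0.2 mm.
- The light grip also pressed the ball down with up to about 8 N while I rocked it.

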